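# Index the round portioning board and bolt it

### The job

Turn the round wooden board on its stand, pushing it at its rim cut-outs, until its narrow notch faces the steel bolt. Then push the bolt by its black post into the notch until its nose bears on the notch's bottom, press it there firmly for a moment (about 10 N), and let go, leaving it home. Be gentle: never push the board or the bolt with more than 25 N, keep the board down on its stand, and leave the other things on the table alone.

Things in the scene. Friction and masses are not known exactly. Their poses are not given: they have to be found in the camera images.
- stand: Fixed steel stand. Origin: on the table (z = 0) on the hub's vertical axis. Its x axis points level from the hub to the bolt: the way the notch must face; z up. Foot: 118 mm radius, 18 mm thick. Along +x a 66 mm wide, 18 mm thick arm reaches 250 mm from the axis; on it two guide rails (x 140 to 210 mm, outer faces at y = +-29 mm, tops at z = 42 mm) with the bolt between them.
- hub (a point): Top centre of the stand's hub, 16 mm radius, 50 mm above the table; it stands up through the board's 35 mm centre hole. Axes as the stand's.
- board: Loose round wooden board, 220 mm diameter, 26 mm thick, 0.6 to 1 kg, flat on the stand's foot with its hole over the hub (1.5 mm play all round). Origin: centre of its underside (z = 18 mm; top at 44 mm). x axis: from the centre through the notch; cut-outs at +y and -y. Pushed sideways at its rim it turns with about 2 to 5 N.
- notch (a point): Middle of the notch's bottom wall, 80 mm from the board's centre on its x axis, half-way up the board (z = 31 mm). The notch is a parallel-sided slot in the rim, 26 mm wide; its mouth is 106 mm from the centre. Axes as the board's.
- cutout_p (a point): Middle of the bottom of the grip cut-out at the board's +y, 80 mm from its centre. The cut-out spans 45 degrees of the rim: 85 mm wide at the mouth, 54 mm at the bottom, 30 mm deep, through the board's thickness. A shut gripper lowered in about 102 mm from the centre and moved round pushes on its nearly radial end walls (67.5 and 112.5 degrees round from the notch at the rim).
- cutout_m (a point): The same for the like cut-out at the board's -y.
- bolt (a joint): Travel of the steel bolt towards the hub, in m: 0 drawn back (nose tip 126 mm from the hub axis); starts between 0 and 0.008. It stays where it is left; sliding takes about 3 N. With the notch facing it, the nose reaches the notch's bottom at about 0.046 (0.044 to 0.048, as the board has play); the bolt's own stop is beyond, at 0.053. Held by a misplaced rim it stops near 0.016 to 0.022.
- bolt_nose (a point): Tip of the bolt's nose, at mid-height of the bolt (z = 31 mm). The bolt is 22 mm wide, 18 mm high (z 22 to 40 mm); the nose is a half round of 11 mm radius seen from above. It fits the notch with 2 mm on each side. Axes as the stand's.
- bolt_post (a point): Point on the axis of the black upright post on the bolt, by which it is pushed, at z = 64 mm. The post is 22 mm in diameter, from z = 40 to 82 mm, 72 mm behind the nose tip. Axes as the stand's (+x is away from the hub).
- tin: plain metal spice tin, 42 mm across, 60 mm tall, standing beside the stand; a bystander. Origin: centre of its underside.
- dish: small white bowl, 72 mm across, 30 mm tall, beside the stand; a bystander. Origin: centre of its underside.
- cutter: wheel cutter with a dark wooden handle lying on the table, 190 mm long, 68 mm tall; a bystander.
- oil: closed amber glass bottle, 64 mm across, 190 mm tall; a bystander. Origin: centre of its underside.
- mill: dark wooden pepper mill, 54 mm across, 152 mm tall; a bystander. Origin: centre of its underside.
- mug: white mug, 80 mm across, 90 mm tall; a bystander. Origin: centre of its underside.
- spatula: spatula lying on the table; a bystander.

How it is judged:
By the outcome, as a careful person would: the job done as asked, in the order asked, and still so for the second after the job is handed in, with the robot touching nothing.
It also fails if it takes over 72 s, if anything falls off the work surface, if the arm or the gripper's body presses on something with over 40 N, if the wrist force passes 120 N, or if a joint passes its speed limit or range.

### The arm

A 6-joint arm with a two-finger parallel gripper is mounted at the origin on the work surface. World frame = base frame: x ahead of the robot, y to its left, z up, the work surface at z = 0. Lengths are in m, angles in rad, forces in N, time in s.
With the tool pointing down it reaches from about 0.3 to 0.775 m from the base axis. Payload 14.6 kg.
Tool frame: the origin (TCP) lies at the very end of the fingers, on their centre line; the grasp point (between the pads) lies ctrl.tcp_to_grasp behind it (ctrl.tcp_to_grasp is the distance from the TCP to the grasp point, in m); x points along the fingers, y is the direction in which the jaws open and shut, and the axes are right-handed (so a half turn about x gives the same grasp; the last joint's range is limited). The gripper opens to 94 mm and grips with 3 to 60 N. Pads are 16 mm wide; open, the fingers measure 119 mm over their backs; the gripper's body (75 mm by 177 mm) begins 78 mm behind the grasp point.
Start: joints at [1.275, 0.3, 1.521, -0, 1.321, -0.067], TCP at [0.125, 0.536, 0.172] pointing down, gripper open.
Joint ranges: [-3.03, 3.03], [-0.79, 2.21], [0.23, 2.52], [-1.04, 4.18], [0, 3.07], [-2.55, 2.55]. Speed limits (rad/s): [2.22, 2.22, 2.57, 3.14, 3.14, 3.14].

### API

Orientations are given as [roll, pitch, yaw] about the fixed x, y, z axes, in that order (R = Rz(yaw) Ry(pitch) Rx(roll)).
In Python, from station import ctrl gives the robot as it stands.
- The arm moves only by the tool play_rows, never from a script. Its argument "increments" is a list that holds one entry, the list of rows, each a list of 5 numbers: the closure in counts, from 0 (fully open) to 255 (shut), then the shift along the tool's x, y, z in cm, then the turn about the tool's x in degrees. A call has 1 to 12 rows; each row shifts and turns the commanded pose from where the row before left it, along the tool's axes as they then stand; what a row does not reach is not made up. A row lasts 1/12 s, in which the tool goes at most 41.7 mm and 7.16 degrees, less where a joint would pass 70% of its speed; a pose out of reach is approached as far as the arm can. A call is refused whole if a number of a shift passes 4.17 or a number of a turn 7.16, either way. A call with a gripper value outside its range is refused whole. The fingers move at their own pace and stop on an object; "newtons" is the grip in N (left out, the last holds). Time passes only in rows, so rows that do not move let the fingers close. It gives the time, the measured TCP pose, the force and the opening at its end, in the units of the state.
- ctrl.get_obs(): the state, without advancing time (a new reading comes with each control period).
- ctrl.camera(name): name is "side" or "top"; returns the picture (420x560x3 uint8, red, green, blue); there is no depth.
- ctrl.calibration(name): a dict with "fx", "fy", "cx", "cy" (pixels), "k1" (the pictures are not rectified: a ray, as slopes to the right and down, at radius r is drawn at 1 + k1 r^2 times it, then the intrinsics apply), "rvec" (rotation vector, rad) and "tvec" (3), from world to camera coordinates, as OpenCV has them. Camera axes: x right, y down, z forward; pixel columns grow to the right and rows downward; lengths in m; the calibration is good to about 2 mm. A picture is of the moment at which its call begins. calibration takes no time and is no camera call.
- ctrl.hand_in(): hands the job in, once; it reports no verdict.
The state is a dict: "time_s": time; "qpos": joint angles; "joint_vel": joint speeds; "tau": joint torques, N m; "ee_pos": TCP position; "eef_rot": TCP orientation; "force": force on the tool from outside, world axes, zero at the start; "moment": the same for the moment, N m; "grip_width": finger opening in m.
Only numpy, scipy, OpenCV 4.12 (cv2) and the standard library are available. Lean on these libraries where they do the work, as an engineer would, in place of code of your own. Each camera call takes 0.05 s, during which the arm holds its last target.

## Working session

There is one attempt and no reset: what is moved stays moved. The work goes in short steps, Python scripts to look and compute and a tool call to move; the robot and the scene stay as the last step left them, time stands still between calls to the robot, and variables do not carry over. Pictures are saved under pics/ and viewed, and the job is handed in when it is done.

Besides the shell and the picture viewer there is one more tool, called after "Emit:" by a JSON object that holds its "fn" and its "kwargs", one argument or row to a line. play_rows: Moves the arm, as the interface text tells. Its arguments: {"type":"object","properties":{"increments":{"type":"array"},"newtons":{"type":"number"}},"required":["increments"]}

```bash
mkdir -p pics; ls; python3 - <<'E'
from station import ctrl
import cv2,json
for n in ("top","side"):
    im=ctrl.camera(n); cv2.imwrite(f"pics/{n}0.png",cv2.cvtColor(im,cv2.COLOR_RGB2BGR)); print(ctrl.calibration(n))
print(ctrl.get_obs(),ctrl.tcp_to_grasp)
E
```

```text
pics
{'fx': 380.55000031652406, 'fy': 380.55000031652406, 'cx': 275.2510323596781, 'cy': 214.12182120566433, 'k1': -0.07671537061599112, 'rvec': array([ 2.05190545, -2.15118948,  0.24944254]), 'tvec': array([-0.03751053,  0.56215999,  1.10323322])}
{'fx': 472.8394038870664, 'fy': 472.8394038870664, 'cx': 278.5119217925559, 'cy': 211.7321598106523, 'k1': -0.1466155362586278, 'rvec': array([ 0.34987914, -2.64056786,  1.37766508]), 'tvec': array([0.52714681, 0.17646329, 1.39653717])}
{'time_s': 0.1, 'qpos': array([ 1.27543500e+00,  3.00408637e-01,  1.52149244e+00, -2.46303449e-05,
        1.32073102e+00, -6.65588345e-02]), 'joint_vel': array([ 0.00097113, -0.00013338, -0.00041942,  0.00125927,  0.00031078,
       -0.00115496]), 'tau': array([ 5.06848610e-04, -5.32636929e+01, -3.53284371e+01,  7.09029450e-02,
        2.34229368e-02, -1.01724484e-04]), 'ee_pos': array([0.12465594, 0.53541208, 0.17185812]), 'eef_rot': array([-1.61440646,  1.56975662, -1.84320284]), 'force': array([-0.68548975, -0.06160315, -0.27793612]), 'moment': array([ 0.03973193,  0.00159505, -0.03063146]), 'grip_width': 0.09422583656036407} 0.0188
```

View pics/top0.png

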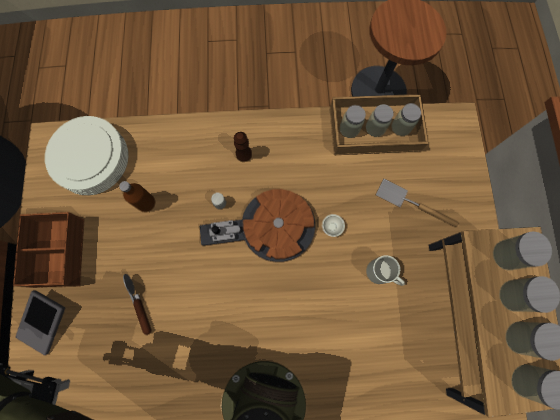

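View pics/side0.png

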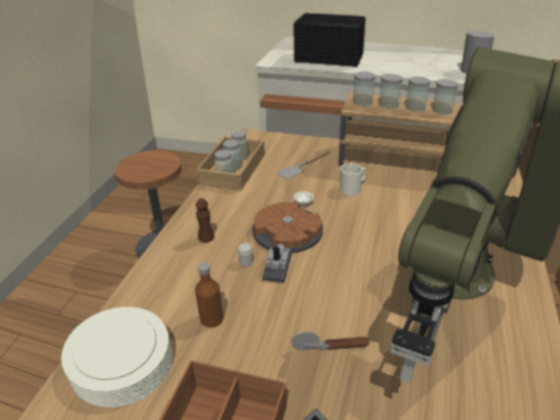

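The top view shows the hub near (278,223), the bolt arm to its left around (220,232), the tin at (218,200) and the dish at (333,226). I'll enlarge it.

```bash
cat > h.py <<'E'
import numpy as np,cv2
from station import ctrl
def cal(n):
    c=ctrl.calibration(n);K=np.array([[c['fx'],0,c['cx']],[0,c['fy'],c['cy']],[0,0,1]]);return K,np.array([c['k1'],0,0,0,0.]),c['rvec'],c['tvec']
def proj(n,P):
    K,d,r,t=cal(n);return cv2.projectPoints(np.atleast_2d(np.array(P,float)),r,t,K,d)[0][:,0]
def ray(n,uv,z):
    K,d,r,t=cal(n);p=cv2.undistortPoints(np.atleast_2d(np.array(uv,float))[:,None],K,d)[:,0]
    R=cv2.Rodrigues(r)[0];D=np.c_[p,np.ones(len(p))]@R;C=-R.T@t
    return C+D*((z-C[2])/D[:,2])[:,None]
def shot(n,name,box=None,s=1):
    im=cv2.cvtColor(ctrl.camera(n),cv2.COLOR_RGB2BGR);cv2.imwrite(f"pics/{name}.png",im)
    if box: crop(name,box,s)
    return im
def crop(name,b,s):
    im=cv2.imread(f"pics/{name}.png");cv2.imwrite(f"pics/{name}_c.png",cv2.resize(im[b[1]:b[3],b[0]:b[2]],None,fx=s,fy=s,interpolation=cv2.INTER_CUBIC))
E
python3 - <<'E'
from h import *
crop("top0",(190,175,350,275),5);crop("side0",(220,170,350,290),5)
print(ray("top",(278,223),.05),ray("side",(287,219),.05), proj("top",[0,0,0]))
E
```

```text
[[ 0.53469894 -0.07134926  0.05      ]] [[ 0.53652845 -0.06695707  0.05      ]] [[262.57100292 404.15393413]]
```

View pics/top0_c.png

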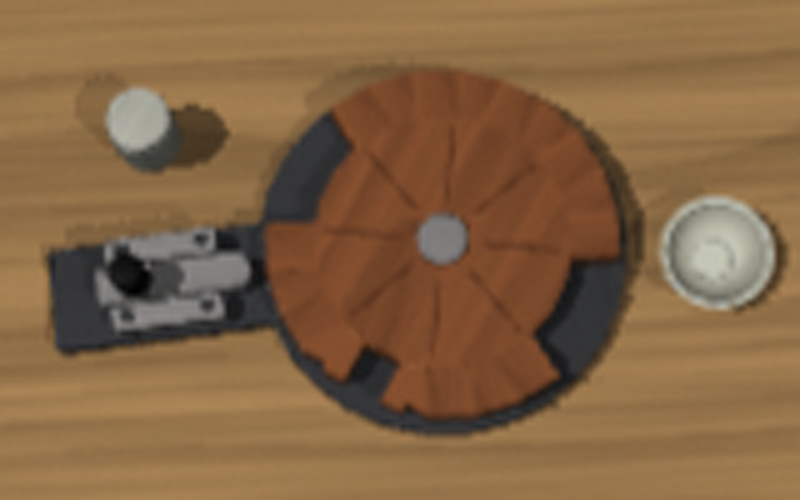

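View pics/side0_c.png

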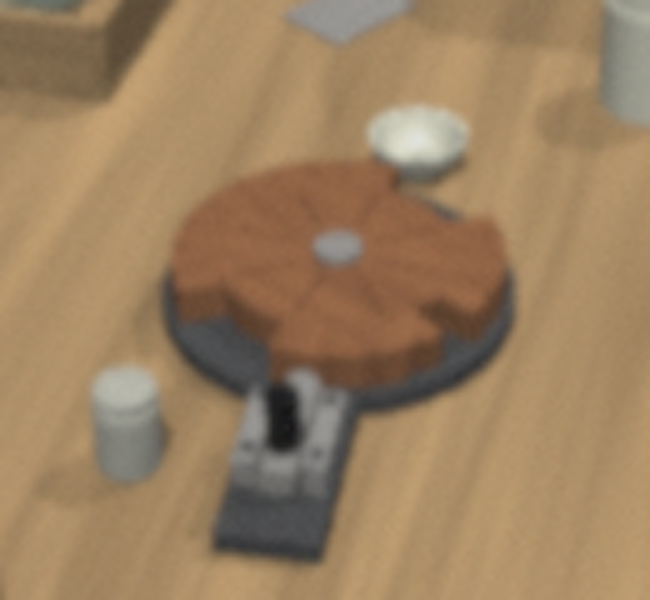

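```bash
cat > m.py <<'E'
from h import *
def P(x,y,ox=190,oy=175,s=5): return ((x+.5)/s-.5+ox,(y+.5)/s-.5+oy)
E
python3 - <<'E'
from m import *
im=cv2.imread("pics/top0.png");hsv=cv2.cvtColor(im,cv2.COLOR_BGR2HSV)
print([hsv[int(round(P(*p)[1])),int(round(P(*p)[0]))] for p in [(440,240),(300,270),(440,120),(100,40),(330,150),(590,320),(370,368),(75,300)]])
hub=ray("top",P(442,239),.05)[0];print("hub",hub)
S=lambda x,y:P(x,y,220,170,5)
print("hub side",ray("side",S(338,247),.05))
def pol(q,c=hub): d=q[:2]-c[:2];return np.hypot(*d).round(4),np.degrees(np.arctan2(d[1],d[0])).round(2)
# stand direction: arm end corners on z=.018
a=ray("top",[P(50,253),P(66,352)],.018);print("armend",a,pol(a.mean(0)),np.linalg.norm(a[0]-a[1]))
print("post top",ray("top",P(128,272),.082),pol(ray("top",P(128,272),.082)[0]))
print("nose",pol(ray("top",P(248,271),.040)[0]))
for n,p in dict(notchR=(400,402),notchL=(345,378),nbL=(362,348),nbR=(392,360)).items(): print(n,pol(ray("top",P(*p),.044)[0]))
for n,p in dict(cA1=(332,114),cA2=(266,224),cB1=(618,258),cB2=(560,378),cA1b=(355,150),cA2b=(318,222),cB1b=(572,262),cB2b=(542,330)).items(): print(n,pol(ray("top",P(*p),.044)[0]))
for n,p in dict(tin=(140,118)).items(): print(n,ray("top",P(*p),.06))
print("dish",ray("top",P(718,252),.03))
E
```

```text
[array([  8,   8, 128], dtype=uint8), array([ 11, 166, 121], dtype=uint8), array([ 12, 163, 125], dtype=uint8), array([ 17, 128, 157], dtype=uint8), array([120,  16,  49], dtype=uint8), array([113,  19,  55], dtype=uint8), array([120,  15,  33], dtype=uint8), array([120,   9,  57], dtype=uint8)]
hub [ 0.53659368 -0.07144205  0.05      ]
hub side [[ 0.53589462 -0.06711695  0.05      ]]
armend [[0.54593317 0.17780098 0.018     ]
 [0.48182388 0.16790536 0.018     ]] (np.float64(0.2453), np.float64(95.31)) 0.06486851036887219
post top [[0.51845676 0.11845221 0.082     ]] (np.float64(0.1908), np.float64(95.46))
nose (np.float64(0.1221), np.float64(95.9))
notchR (np.float64(0.1037), np.float64(162.91))
notchL (np.float64(0.1043), np.float64(142.54))
nbL (np.float64(0.0833), np.float64(141.07))
nbR (np.float64(0.0807), np.float64(154.89))
cA1 (np.float64(0.1074), np.float64(37.51))
cA2 (np.float64(0.1102), np.float64(81.67))
cB1 (np.float64(0.1099), np.float64(-98.35))
cB2 (np.float64(0.1121), np.float64(-142.62))
cA1b (np.float64(0.08), np.float64(40.32))
cA2b (np.float64(0.0782), np.float64(78.4))
cB1b (np.float64(0.0818), np.float64(-102.08))
cB2b (np.float64(0.0832), np.float64(-135.01))
tin [[0.6203772  0.11316998 0.06      ]]
dish [[ 0.52420836 -0.24506487  0.03      ]]
```

```bash
cat >> m.py <<'E'
from scipy.spatial.transform import Rotation as Ro
def tool():
    o=ctrl.get_obs();return o,Ro.from_euler('xyz',o['eef_rot']).as_matrix()
hub=np.array([.5363,-.0697]); phi=np.radians(95.4)
def go(target):
    o,R=tool();d=R.T@(np.array(target)-o['ee_pos']);return (d*100).round(2)
E
python3 - <<'E'
from m import *
o,R=tool();print(R.round(3))
for r,a in [(.102,235),(.102,232),(.102,225),(.102,170)]:
  t=np.r_[hub+r*np.array([np.cos(np.radians(a)),np.sin(np.radians(a))]),.12];print(t,go(t))
print(ray("top",(243,135),.15),ray("top",(127,187),.19), ray("top",(145,330),.03))
E
```

```text
[[-0.     0.227  0.974]
 [-0.001  0.974 -0.227]
 [-1.    -0.001 -0.   ]]
[ 0.4777952  -0.15325351  0.12      ] [  5.24 -59.06  50.01]
[ 0.47350253 -0.1500771   0.12      ] [  5.24 -58.85  49.52]
[ 0.46417511 -0.14182489  0.12      ] [  5.24 -58.25  48.43]
[ 0.43584961 -0.05198789  0.12      ] [  5.24 -50.15  43.63]
[[0.78780722 0.02204973 0.15      ]] [[0.6284548  0.35040132 0.19      ]] [[0.22976898 0.3427261  0.03      ]]
```

Emit:
{"fn": "play_rows", "kwargs": {
  "increments": [
    [[255,0,0,0,7],[255,0,0,0,7],[255,0,0,0,7],[255,0,0,0,7],[255,0,0,0,7],[255,0,0,0,7],[255,0,0,0,7],[255,0,0,0,7],[255,0,0,0,7],[255,0,0,0,7],[255,0,0,0,7],[255,0,0,0,7]]
  ],
  "newtons": 20
}}

```text
time_s: 1.1
ee_pos: [0.1247, 0.5355, 0.172]
eef_rot: [-0.211, 1.57, -1.912]
force: [-0.0, -0.3, -0.8]
grip_width: 0.0177
```

Emit:
{"fn": "play_rows", "kwargs": {
  "increments": [
    [[255,0,0,0,7],[255,0,0,0,7],[255,0,0,0,7],[255,0,0,0,7],[255,0,0,0,7],[255,0,0,0,3],[255,0,0,0,0],[255,0,0,0,0]]
  ]
}}

```text
time_s: 1.77
ee_pos: [0.1247, 0.5355, 0.1721]
eef_rot: [0.479, 1.57, -1.877]
force: [0.6, -0.9, -0.1]
grip_width: 0.0005
```

```bash
python3 - <<'E'
from m import *
o,R=tool();print(R.round(3),o['qpos'].round(2),o['ee_pos'],o['grip_width'])
for r,a in [(.102,235),(.102,232)]:
  t=np.r_[hub+r*np.array([np.cos(np.radians(a)),np.sin(np.radians(a))]),.12];print(t,go(t))
E
```

```text
[[-0.     0.707 -0.707]
 [-0.    -0.707 -0.707]
 [-1.     0.     0.   ]] [1.28 0.3  1.52 0.   1.32 2.06] [0.12471478 0.53554506 0.17211696] 0.0004652030813545468
[ 0.4777952  -0.15325351  0.12      ] [ 5.24 73.66 23.76]
[ 0.47350253 -0.1500771   0.12      ] [ 5.24 73.14 23.84]
```

Emit:
{"fn": "play_rows", "kwargs": {
  "increments": [
    [[255,0,3.05,0.99,0],[255,0,3.05,0.99,0],[255,0,3.05,0.99,0],[255,0,3.05,0.99,0],[255,0,3.05,0.99,0],[255,0,3.05,0.99,0],[255,0,3.05,0.99,0],[255,0,3.05,0.99,0],[255,0,3.05,0.99,0],[255,0,3.05,0.99,0],[255,0,3.05,0.99,0],[255,0,3.05,0.99,0]]
  ]
}}

```text
time_s: 2.77
ee_pos: [0.2992, 0.1911, 0.1725]
eef_rot: [2.761, 1.57, 0.406]
force: [0.7, 0.5, -0.3]
grip_width: 0.0003
```

Emit:
{"fn": "play_rows", "kwargs": {
  "increments": [
    [[255,0,3.05,0.99,0],[255,0,3.05,0.99,0],[255,0,3.05,0.99,0],[255,0,3.05,0.99,0],[255,0,3.05,0.99,0],[255,0,3.05,0.99,0],[255,0,3.05,0.99,0],[255,0,3.05,0.99,0],[255,0,3.05,0.99,0],[255,0,3.05,0.99,0],[255,0,3.05,0.99,0],[255,0,3.05,0.99,0]]
  ]
}}

```text
time_s: 3.77
ee_pos: [0.4735, -0.1523, 0.1723]
eef_rot: [-2.378, 1.571, 1.55]
force: [0.2, 0.5, 1.1]
grip_width: 0.0006
```

Emit:
{"fn": "play_rows", "kwargs": {
  "increments": [
    [[255,1.2,0,0,0],[255,1.2,0,0,0],[255,1.2,0,0,0],[255,1.2,0,0,0],[255,0,0,0,0],[255,0,0,0,0]]
  ]
}}

```text
time_s: 4.27
ee_pos: [0.4728, -0.1505, 0.1243]
eef_rot: [-1.182, 1.57, 2.744]
force: [-1.1, 0.2, 0.8]
grip_width: 0.0007
```

```bash
python3 - <<'E'
from m import *
o,R=tool();print(R.round(3),o['qpos'].round(2),o['ee_pos'],o['force'])
d=o['ee_pos'][:2]-hub;print(np.hypot(*d),np.degrees(np.arctan2(d[1],d[0]))%360)
shot("top","top1",(190,175,350,275),5);shot("side","side1",(220,150,350,270),5)
print(proj("top",o['ee_pos']),proj("side",o['ee_pos']))
E
```

```text
[[-0.001  0.707 -0.707]
 [ 0.    -0.707 -0.707]
 [-1.    -0.001  0.   ]] [-0.38  0.23  1.73  0.    1.19  0.4 ] [ 0.47284428 -0.15052229  0.12425607] [-1.08663753  0.18798483  0.77800697]
0.1027563670771864 231.86360372823364
[[306.7918968  237.47040278]] [[312.00989966 189.0581091 ]]
```

View pics/top1_c.png

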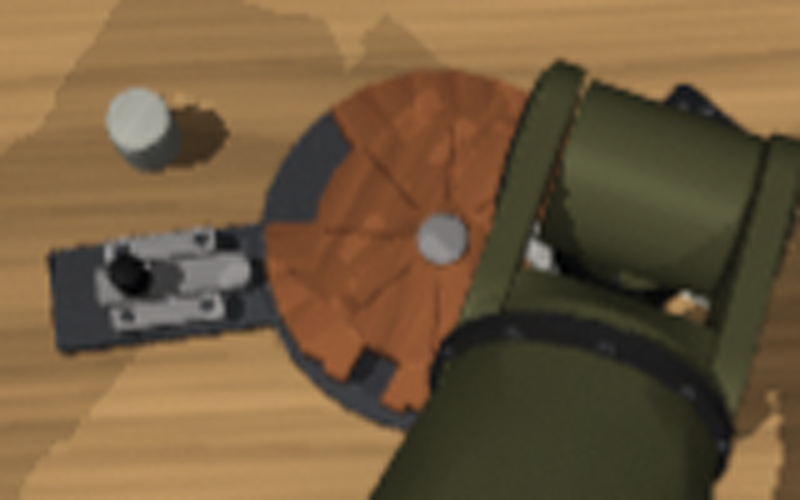

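View pics/side1_c.png

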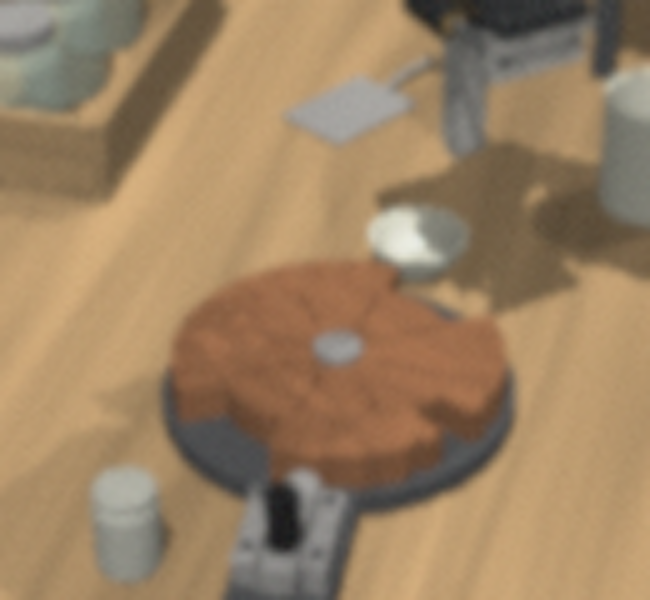

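```bash
python3 - <<'E'
from m import *
im=cv2.imread("pics/side1.png")
o,R=tool()
for k in (0,.02,.06): 
  p=proj("side",o['ee_pos']-R[:,0]*k)[0];print(p);cv2.circle(im,(int(round(p[0])),int(round(p[1]))),0,(0,0,255),-1)
cv2.imwrite("pics/s1z.png",cv2.resize(im[130:230,270:370],None,fx=6,fy=6,interpolation=cv2.INTER_NEAREST))
E
```

```text
[311.87671246 188.77739645]
[312.0078703  183.58339351]
[312.27219525 172.9715958 ]
```

View pics/s1z.png

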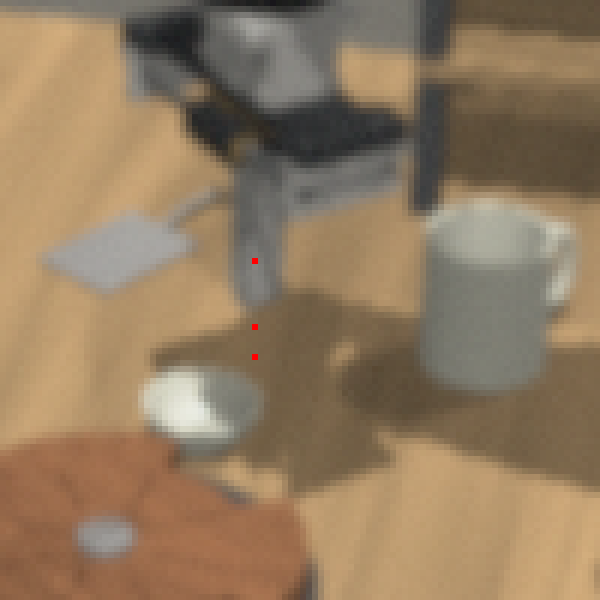

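```bash
python3 - <<'E'
from m import *
im=cv2.imread("pics/side0.png")
p0=np.array([.12466,.53541,.17186]);y=np.array([.227,.974,0])
for P_ in (p0,p0+.053*y,p0-.053*y,p0+[0,0,.05]):
  p=proj("side",P_)[0];print(p);cv2.circle(im,(int(round(p[0])),int(round(p[1]))),0,(0,0,255),-1)
cv2.imwrite("pics/s0z.png",cv2.resize(im[300:400,360:460],None,fx=6,fy=6,interpolation=cv2.INTER_NEAREST))
# calibration checks: hub triangulated
S=lambda x,y:P(x,y,220,170,5)
print("tin top/bottom side",ray("side",S(125,383),.06),ray("side",S(130,462),0))
print("dish", ray("side",S(418,135),.03))
print("post top side",ray("side",S(283,392),.082))
print("arm end side",ray("side",[S(216,550),S(322,558)],.018))
E
```

```text
[409.99932681 370.8456509 ]
[401.79077418 391.33568486]
[417.51011339 351.77274447]
[414.16471442 354.92656853]
tin top/bottom side [[0.62041162 0.11313158 0.06      ]] [[0.62003726 0.11602401 0.        ]]
dish [[ 0.52275938 -0.24099156  0.03      ]]
post top side [[0.51830205 0.12360194 0.082     ]]
arm end side [[0.53912452 0.19642842 0.018     ]
 [0.47831862 0.18756794 0.018     ]]
```

View pics/s0z.png

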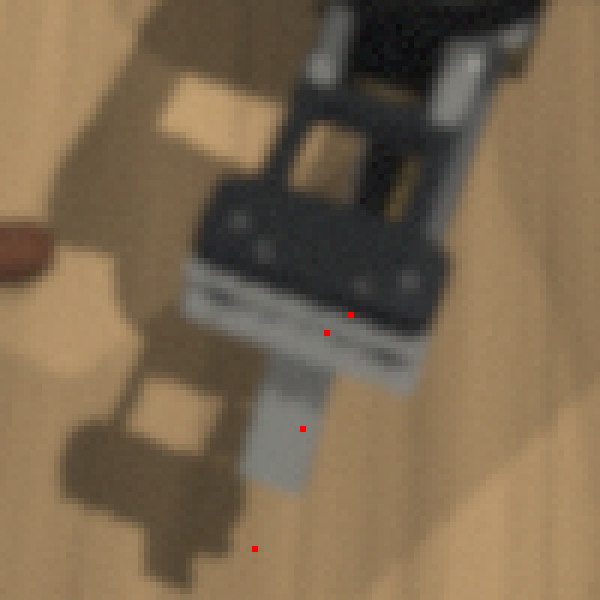

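The side view puts the fingertip about 8 px (about 30 mm) above where the reported TCP projects. I'll check this lower down before trusting either one.

Emit:
{"fn": "play_rows", "kwargs": {
  "increments": [
    [[255,1.5,0,0,0],[255,1.5,0,0,0],[255,1.5,0,0,0],[255,1.5,0,0,0],[255,1,0,0,0],[255,0,0,0,0],[255,0,0,0,0],[255,0,0,0,0]]
  ]
}}

```text
time_s: 5.03
ee_pos: [0.4736, -0.1508, 0.0554]
eef_rot: [1.992, 1.569, -0.365]
force: [-0.1, -0.3, -0.2]
grip_width: 0.0004
```

```bash
python3 - <<'E'
from m import *
im=shot("side","side2")
o,R=tool();print(o['ee_pos'],o['force'])
for k in (0,.02,.06): 
  p=proj("side",o['ee_pos']-R[:,0]*k)[0];print(p);cv2.circle(im,(int(round(p[0])),int(round(p[1]))),0,(0,0,255),-1)
cv2.imwrite("pics/s2z.png",cv2.resize(im[150:250,250:350],None,fx=6,fy=6,interpolation=cv2.INTER_NEAREST))
E
```

```text
[ 0.47360775 -0.15083682  0.05539621] [-0.21968117 -0.88408239 -0.20566636]
[311.37504085 206.30312222]
[311.50680883 201.36144989]
[311.77275851 191.26490034]
```

View pics/s2z.png

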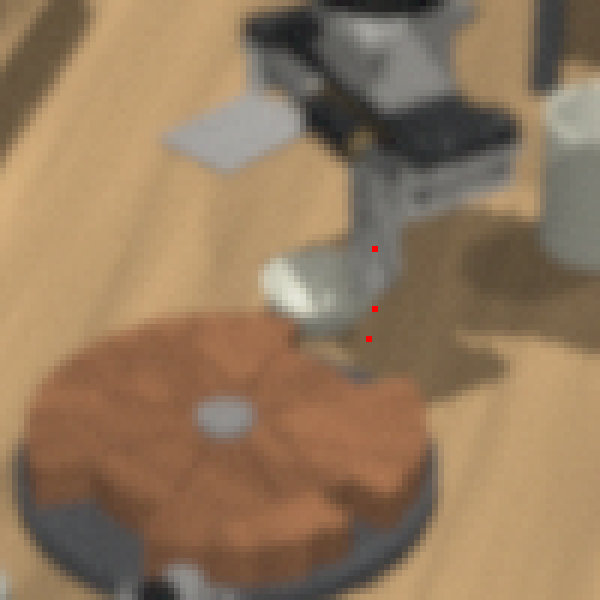

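```bash
python3 - <<'E'
from m import *
for z in (.0554,.07,.085,.1): print(ray("side",(313,198.7),z))
for z in (.124,.14,.155): print(ray("side",(312.9,180.7),z))
for z in (.172,.187,.2): print(ray("side",(405.5,380),z))
K,d,r,t=cal("side");R=cv2.Rodrigues(r)[0];print(-R.T@t)
K,d,r,t=cal("top");R=cv2.Rodrigues(r)[0];print(-R.T@t)
E
```

```text
[[ 0.47820511 -0.19797295  0.0554    ]]
[[ 0.47380074 -0.17606202  0.07      ]]
[[ 0.46927571 -0.15355078  0.085     ]]
[[ 0.46475067 -0.13103955  0.1       ]]
[[ 0.48135969 -0.20379883  0.124     ]]
[[ 0.47607137 -0.17768141  0.14      ]]
[[ 0.47111357 -0.15319633  0.155     ]]
[[0.13178261 0.55940593 0.172     ]]
[[0.13325356 0.57069777 0.187     ]]
[[0.13452839 0.58048402 0.2       ]]
[0.20813885 1.14555722 0.95063979]
[ 0.29345375 -0.05067308  1.202444  ]
```

Emit:
{"fn": "play_rows", "kwargs": {
  "increments": [
    [[255,0.8,0,0,0],[255,0.8,0,0,0],[255,0.8,0,0,0],[255,0.4,0,0,0],[255,0,0,0,0],[255,0,0,0,0]]
  ]
}}

```text
time_s: 5.58
ee_pos: [0.4729, -0.1506, 0.0261]
eef_rot: [-1.129, 1.57, 2.796]
force: [0.5, 0.0, 0.3]
grip_width: 0.0005
```

```bash
python3 - <<'E'
from m import *
im=shot("side","side3");im2=shot("top","top3")
o,R=tool();print(o['ee_pos'],o['force'])
for k in (0,.02,.06): 
  p=proj("side",o['ee_pos']-R[:,0]*k)[0];print(p);cv2.circle(im,(int(round(p[0])),int(round(p[1]))),0,(0,0,255),-1)
p=proj("top",o['ee_pos']);print(p)
cv2.imwrite("pics/s3z.png",np.hstack([cv2.resize(im[150:250,250:350],None,fx=4,fy=4,interpolation=cv2.INTER_NEAREST),cv2.resize(im2[170:270,250:350],None,fx=4,fy=4,interpolation=cv2.INTER_NEAREST)]))
E
```

```text
[ 0.47320475 -0.15067232  0.02655059] [ 0.79182801 -0.28173502 -0.59971337]
[311.30327451 213.35580739]
[311.42816694 208.51155341]
[311.68018197 198.61431723]
[[304.28258687 242.62499898]]
```

View pics/s3z.png

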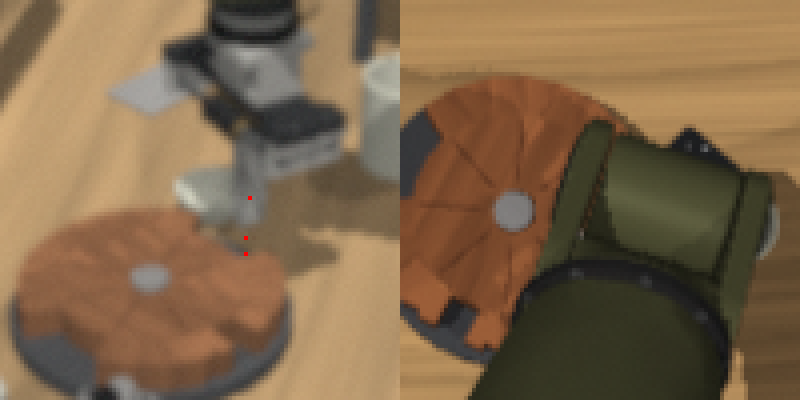

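Emit:
{"fn": "play_rows", "kwargs": {
  "increments": [
    [[255,0.1,0,0,0],[255,0.1,0,0,0],[255,0.1,0,0,0],[255,0.1,0,0,0],[255,0.1,0,0,0],[255,0.1,0,0,0],[255,0,0,0,0]]
  ]
}}

```text
time_s: 6.27
ee_pos: [0.4729, -0.1506, 0.0202]
eef_rot: [-1.156, 1.571, 2.769]
force: [-0.1, 0.0, -0.4]
grip_width: 0.0004
```

Emit:
{"fn": "play_rows", "kwargs": {
  "increments": [
    [[255,0.1,0,0,0],[255,0.05,0,0,0],[255,0.05,0,0,0]]
  ]
}}

```text
time_s: 6.52
ee_pos: [0.473, -0.1506, 0.0183]
eef_rot: [0.033, 1.571, -2.325]
force: [-1.1, -0.7, 0.4]
grip_width: 0.0004
```

Emit:
{"fn": "play_rows", "kwargs": {
  "increments": [
    [[255,0.05,0,0,0],[255,0.05,0,0,0]]
  ]
}}

```text
time_s: 6.68
ee_pos: [0.473, -0.1506, 0.0173]
eef_rot: [-1.287, 1.571, 2.638]
force: [-0.5, -0.1, -0.2]
grip_width: 0.0003
```

Emit:
{"fn": "play_rows", "kwargs": {
  "increments": [
    [[255,0.05,0,0,0],[255,0.05,0,0,0],[255,0.05,0,0,0],[255,0.05,0,0,0]]
  ]
}}

```text
time_s: 7.02
ee_pos: [0.473, -0.1506, 0.0153]
eef_rot: [2.269, 1.571, -0.089]
force: [-0.2, 0.2, 0.5]
grip_width: 0.0008
```

Emit:
{"fn": "play_rows", "kwargs": {
  "increments": [
    [[255,0.1,0,0,0],[255,0.1,0,0,0],[255,0.1,0,0,0],[255,0,0,0,0]]
  ]
}}

```text
time_s: 7.35
ee_pos: [0.4729, -0.1506, 0.0121]
eef_rot: [-1.069, 1.57, 2.857]
force: [0.4, -0.5, -0.8]
grip_width: 0.0006
```

```bash
python3 - <<'E'
from m import *
im=shot("side","side4")
o,R=tool();print(o['ee_pos'],o['force'],o['moment'])
cv2.imwrite("pics/s4z.png",cv2.resize(im[150:250,250:350],None,fx=6,fy=6,interpolation=cv2.INTER_CUBIC))
E
```

```text
[ 0.47294988 -0.15059579  0.01222413] [ 0.58117519 -0.37680048 -0.49413104] [-0.04196227  0.10728565  0.0187573 ]
```

View pics/s4z.png

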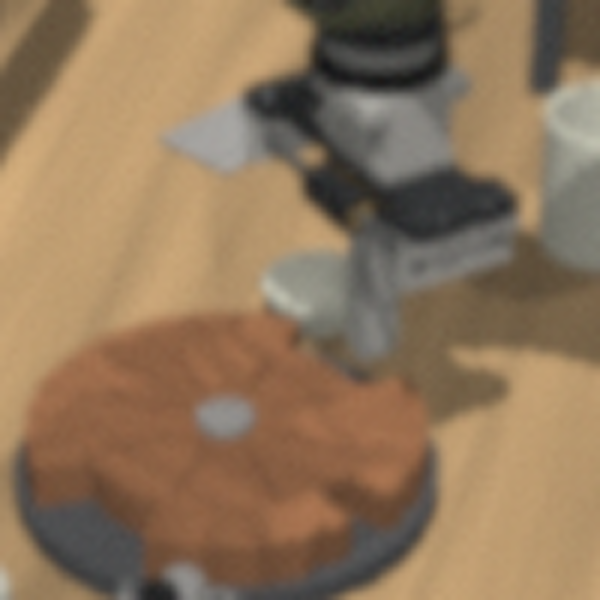

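```bash
python3 - <<'E'
from m import *
for z in (.012,.03,.04,.045): print(ray("side",(311.5,209.7),z))
E
```

```text
[[ 0.48150482 -0.19306828  0.012     ]]
[[ 0.47626256 -0.16739788  0.03      ]]
[[ 0.4733502  -0.15313655  0.04      ]]
[[ 0.47189402 -0.14600588  0.045     ]]
```

Emit:
{"fn": "play_rows", "kwargs": {
  "increments": [
    [[255,0.2,0,0,0],[255,0.2,0,0,0],[255,0.2,0,0,0],[255,0.2,0,0,0],[255,0.1,0,0,0],[255,0.1,0,0,0],[255,0,0,0,0]]
  ]
}}

```text
time_s: 7.98
ee_pos: [0.4729, -0.1506, 0.0021]
eef_rot: [-1.088, 1.571, 2.837]
force: [-0.6, 0.5, -0.2]
grip_width: 0.0005
```

```bash
python3 - <<'E'
from m import *
im=shot("side","side5")
o,R=tool();print(o['ee_pos'],o['force'],o['moment'])
cv2.imwrite("pics/s5z.png",cv2.resize(im[150:250,250:350],None,fx=6,fy=6,interpolation=cv2.INTER_CUBIC))
E
```

```text
[ 0.47296712 -0.15059628  0.00225048] [-0.23780742  0.57305768 -0.41632751] [-0.05286546  0.09791743 -0.01537775]
```

View pics/s5z.png

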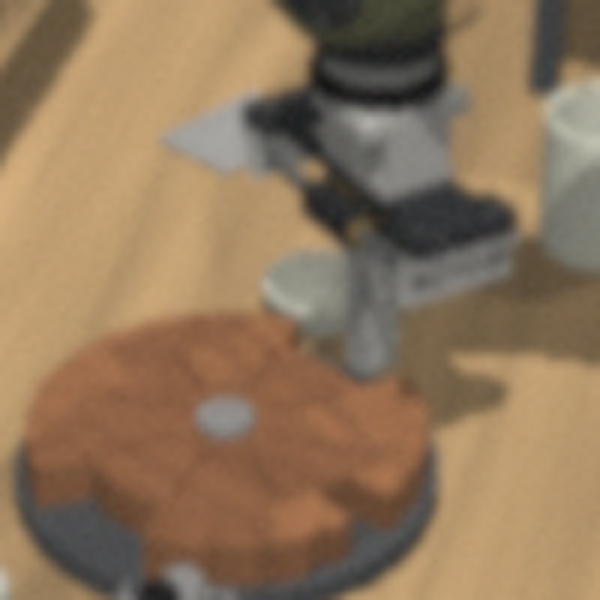

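The arm meets nothing at nominal 2 mm, and the view puts the real tip about 29 mm above the reported z. So I'll work with real z = reported z + 0.029. The finger is now in the cut-out, so I'll lower it a little and start pushing.

Emit:
{"fn": "play_rows", "kwargs": {
  "increments": [
    [[255,0.2,0,0,0],[255,0.2,0,0,0],[255,0,-0.2,0,0],[255,0,-0.2,0,0],[255,0,-0.2,0,0],[255,0,-0.2,0,0],[255,0,-0.2,0,0],[255,0,-0.2,0,0]]
  ]
}}

```text
time_s: 8.7
ee_pos: [0.4647, -0.1421, -0.0015]
eef_rot: [1.872, 1.57, -0.486]
force: [2.4, -1.4, -0.7]
grip_width: 0.0003
```

Emit:
{"fn": "play_rows", "kwargs": {
  "increments": [
    [[255,0,-0.2,0,1],[255,0,-0.2,0,1],[255,0,-0.2,0,1],[255,0,-0.2,0,1]]
  ]
}}

```text
time_s: 9.03
ee_pos: [0.4594, -0.1363, -0.0015]
eef_rot: [2.105, 1.57, -0.325]
force: [4.8, -2.3, 0.1]
grip_width: 0.0004
```

```bash
cat > st.py <<'E'
from m import *
o,R=tool();d=o['ee_pos'][:2]-hub
print(o['time_s'],o['ee_pos'].round(4),'r',np.hypot(*d).round(4),'a',np.degrees(np.arctan2(d[1],d[0]))%360,'yaw',np.degrees(np.arctan2(R[1,1],R[0,1])),'F',o['force'].round(1),'Ftool',(R.T@o['force']).round(1),o['qpos'].round(2))
E
python3 st.py
```

```text
9.0333 [ 0.4594 -0.1363 -0.0015] r 0.1018 a 220.89146391390327 yaw -49.22843129173462 F [ 4.8 -2.3  0.1] Ftool [-0.1  4.8 -2.1] [-0.36  0.38  1.88  0.    0.89  0.49]
```

Emit:
{"fn": "play_rows", "kwargs": {
  "increments": [
    [[255,0,-0.28,-0.01,1.6],[255,0,-0.32,-0.01,1.8],[255,0,-0.32,-0.01,1.8],[255,0,-0.32,-0.01,1.8],[255,0,-0.32,-0.01,1.8],[255,0,-0.32,-0.01,1.8],[255,0,-0.32,-0.01,1.8],[255,0,-0.32,-0.01,1.8],[255,0,-0.32,-0.01,1.8],[255,0,-0.32,-0.01,1.8]]
  ]
}}

```text
time_s: 9.87
ee_pos: [0.4429, -0.1094, -0.0015]
eef_rot: [2.069, 1.57, -0.672]
force: [2.5, -3.2, -0.2]
grip_width: 0.0004
```

```bash
python3 st.py
```

```text
9.8667 [ 0.4429 -0.1094 -0.0015] r 0.1015 a 203.01083119642578 yaw -67.06024781831981 F [ 2.5 -3.2 -0.2] Ftool [ 0.2  3.9 -1. ] [-0.32  0.33  1.94 -0.    0.87  0.85]
```

Emit:
{"fn": "play_rows", "kwargs": {
  "increments": [
    [[255,0,-0.32,-0.01,1.8],[255,0,-0.32,-0.01,1.8],[255,0,-0.32,-0.01,1.8],[255,0,-0.32,-0.01,1.8],[255,0,-0.32,-0.01,1.8],[255,0,-0.32,-0.01,1.8],[255,0,-0.32,-0.01,1.8],[255,0,-0.32,-0.01,1.8],[255,0,-0.32,-0.01,1.8],[255,0,-0.32,-0.01,1.8],[255,0,-0.32,-0.01,1.8],[255,0,-0.32,-0.01,1.8]]
  ]
}}

```text
time_s: 10.87
ee_pos: [0.435, -0.072, -0.0016]
eef_rot: [0.942, 1.57, -2.176]
force: [0.3, -4.8, -0.1]
grip_width: 0.0005
```

Emit:
{"fn": "play_rows", "kwargs": {
  "increments": [
    [[255,0,-0.2,-0.01,1.2],[255,0,-0.2,-0.01,1.2],[255,0,-0.2,-0.01,1.2]]
  ]
}}

```text
time_s: 11.12
ee_pos: [0.4351, -0.066, -0.0017]
eef_rot: [0.619, 1.57, -2.561]
force: [-0.1, -4.8, 0.2]
grip_width: 0.0006
```

```bash
python3 st.py; python3 - <<'E'
from m import *
shot("top","top6",(190,175,350,275),5);shot("side","side6",(220,170,350,290),5)
E
```

```text
11.1167 [ 0.4351 -0.066  -0.0017] r 0.1012 a 177.90087468423692 yaw -92.21863395406521 F [-0.1 -4.8  0.2] Ftool [-0.2  4.8 -0.1] [-0.23  0.3   1.98 -0.    0.86  1.38]
```

View pics/top6_c.png

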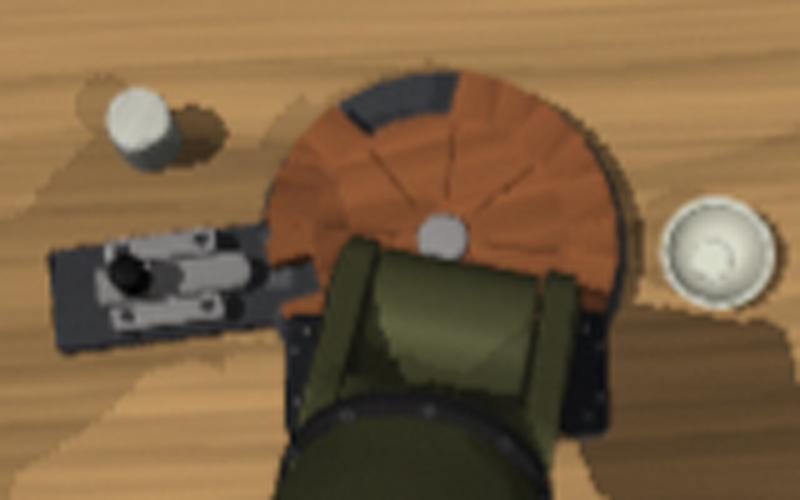

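View pics/side6_c.png

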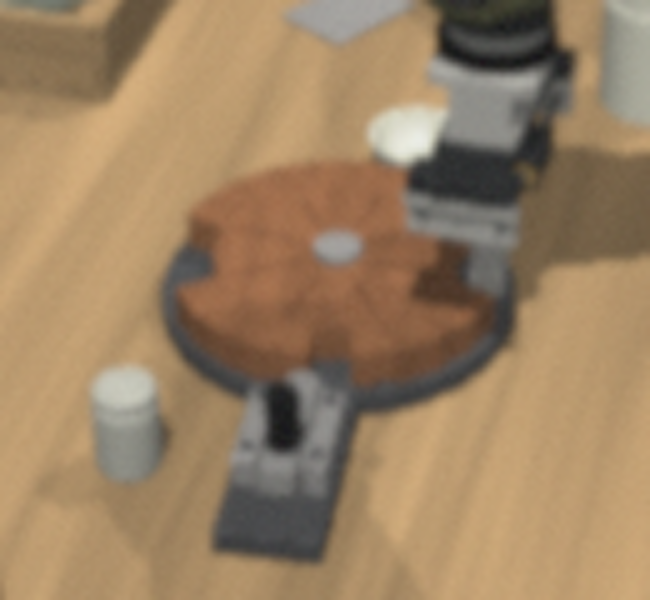

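```bash
cat > meas.py <<'E'
from m import *
h=ray("top",P(442,239),.05)[0]
def pol(q,c=h): d=q[:2]-c[:2];return np.hypot(*d).round(4),np.degrees(np.arctan2(d[1],d[0])).round(2)
E
python3 - <<'E'
from meas import *
a=[pol(ray("top",P(*p),.044)[0]) for p in [(343,103),(458,72),(373,132),(449,112)]];print(a, (a[0][1]+a[1][1])/2+90,(a[2][1]+a[3][1])/2+90)
print([pol(ray("top",P(*p),.044)[0]) for p in [(312,258),(320,285)]])
print([pol(ray("top",P(*p),.040)[0]) for p in [(180,257),(245,257),(190,292),(246,286)]])
crop("top6",(230,215,265,245),20)
E
```

```text
[(np.float64(0.1089), np.float64(32.29)), (np.float64(0.1102), np.float64(-8.12)), (np.float64(0.0825), np.float64(28.98)), (np.float64(0.0834), np.float64(-5.88))] 102.08500000000001 101.55
[(np.float64(0.0814), np.float64(94.92)), (np.float64(0.0805), np.float64(107.53))]
[(np.float64(0.1636), np.float64(90.59)), (np.float64(0.1231), np.float64(91.66)), (np.float64(0.1596), np.float64(98.7)), (np.float64(0.1248), np.float64(100.14))]
```

View pics/top6_c.png

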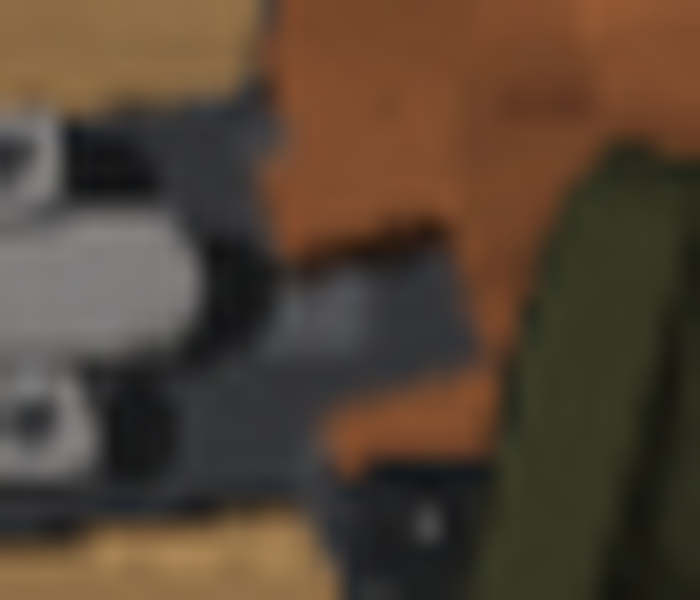

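Emit:
{"fn": "play_rows", "kwargs": {
  "increments": [
    [[255,0,-0.2,0,1.1],[255,0,-0.2,0,1.1],[255,0,-0.2,0,1.1],[255,0,-0.2,0,1.1],[255,0,-0.15,0,1.0],[255,0,0,0,0]]
  ]
}}

```text
time_s: 11.72
ee_pos: [0.4361, -0.0561, -0.0017]
eef_rot: [-0.234, 1.57, 2.775]
force: [-1.1, -3.6, 0.7]
grip_width: 0.0006
```

```bash
python3 st.py; python3 - <<'E'
from m import *
shot("top","top7",(230,185,290,245),10)
E
```

```text
11.7167 [ 0.4361 -0.0561 -0.0017] r 0.1011 a 172.27305938912775 yaw -97.58064776090087 F [-1.1 -3.6  0.7] Ftool [-0.7  3.7  0.6] [-0.21  0.3   1.98  0.    0.86  1.49]
```

View pics/top7_c.png

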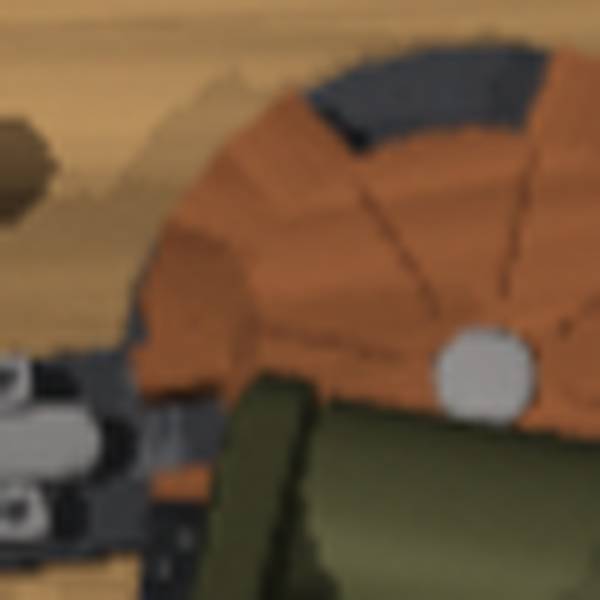

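```bash
python3 - <<'E'
from meas import *
Q=lambda x,y:P(x,y,230,185,10)
h=ray("top",Q(486,375),.05)[0]
a=[pol(ray("top",Q(*p),.044)[0],h) for p in [(306,97),(555,50),(362,150),(527,125)]];print(a, (a[0][1]+a[1][1])/2+90,(a[2][1]+a[3][1])/2+90)
print("notch mouth edges",[ray("top",Q(*p),.044)[0][:2] for p in [(142,395),(152,475),(218,392),(215,468)]])
print("notch",[pol(ray("top",Q(*p),.044)[0],h) for p in [(142,395),(152,475),(218,388),(212,468)]])
print("bolt",[pol(ray("top",Q(*p),.040)[0],h) for p in [(30,408),(30,477),(103,440)]])
E
```

```text
[(np.float64(0.1075), np.float64(29.19)), (np.float64(0.109), np.float64(-14.43)), (np.float64(0.0835), np.float64(25.1)), (np.float64(0.0831), np.float64(-11.82))] 97.38 96.64
notch mouth edges [array([0.53763054, 0.0350771 ]), array([0.51221662, 0.03271268]), array([0.53747436, 0.01142544]), array([0.51350746, 0.01315342])]
notch [(np.float64(0.107), np.float64(90.03)), (np.float64(0.1077), np.float64(103.67)), (np.float64(0.0834), np.float64(89.27)), (np.float64(0.0894), np.float64(105.66))]
bolt [(np.float64(0.1424), np.float64(90.69)), (np.float64(0.1448), np.float64(99.37)), (np.float64(0.1206), np.float64(96.16))]
```

Emit:
{"fn": "play_rows", "kwargs": {
  "increments": [
    [[255,0,-0.09,0,0.5],[255,0,-0.08,0,0.5],[255,0,0,0,0],[255,0,0.2,0,0],[255,0,0.4,0,0],[255,0,0.6,0,0],[255,-1,0,0,0],[255,-2,0,0,0],[255,-3,0,0,0],[255,-3,0,0,0],[255,-3,0,0,0],[255,0,0,0,0]]
  ]
}}

```text
time_s: 12.77
ee_pos: [0.437, -0.0672, 0.1242]
eef_rot: [3.079, 1.562, -0.211]
force: [1.1, -0.4, -0.3]
grip_width: 0.0003
```

```bash
python3 st.py; python3 - <<'E'
from m import *
o,R=tool()
u=np.array([np.cos(phi),np.sin(phi)])
t=np.r_[hub+.235*u,.12];print(t,go(t))
E
```

```text
12.7667 [ 0.437  -0.0672  0.1242] r 0.0993 a 178.57059784442353 yaw -98.52269458049234 F [ 1.1 -0.4 -0.3] Ftool [ 0.3  0.2 -1.2] [-0.24  0.1   1.88  0.    1.15  1.48]
[0.51418455 0.16425706 0.12      ] [  0.44 -24.04  -4.2 ]
```

Emit:
{"fn": "play_rows", "kwargs": {
  "increments": [
    [[255,0,-2.4,-0.42,0],[255,0,-2.4,-0.42,0],[255,0,-2.4,-0.42,0],[255,0,-2.4,-0.42,0],[255,0,-2.4,-0.42,0],[255,0,-2.4,-0.42,0],[255,0,-2.4,-0.42,0],[255,0,-2.4,-0.42,0],[255,0,-2.4,-0.42,0],[255,0,-2.4,-0.42,0],[255,0,0,0,-7],[255,0,0,0,-7]]
  ]
}}

```text
time_s: 13.77
ee_pos: [0.5116, 0.1656, 0.1181]
eef_rot: [-0.15, 1.57, 3.093]
force: [0.4, -1.0, -0.6]
grip_width: 0.0004
```

Emit:
{"fn": "play_rows", "kwargs": {
  "increments": [
    [[255,0,0,0,0],[255,0,0,0,0]]
  ]
}}

```text
time_s: 13.93
ee_pos: [0.5116, 0.1644, 0.1184]
eef_rot: [-0.217, 1.571, 3.016]
force: [0.1, 0.2, 0.4]
grip_width: 0.0004
```

```bash
python3 st.py; python3 - <<'E'
from m import *
shot("top","top8",(190,175,350,275),5);shot("side","side8",(200,170,360,290),5)
o,R=tool();print(proj("side",o['ee_pos']+[0,0,.029]))
E
```

```text
13.9333 [0.5116 0.1644 0.1184] r 0.2354 a 96.0229431598164 yaw -84.73260827199444 F [0.1 0.2 0.4] Ftool [-0.4 -0.2 -0.1] [0.24 0.32 1.62 0.   1.2  1.72]
[[273.95714809 238.96767349]]
```

View pics/top8_c.png

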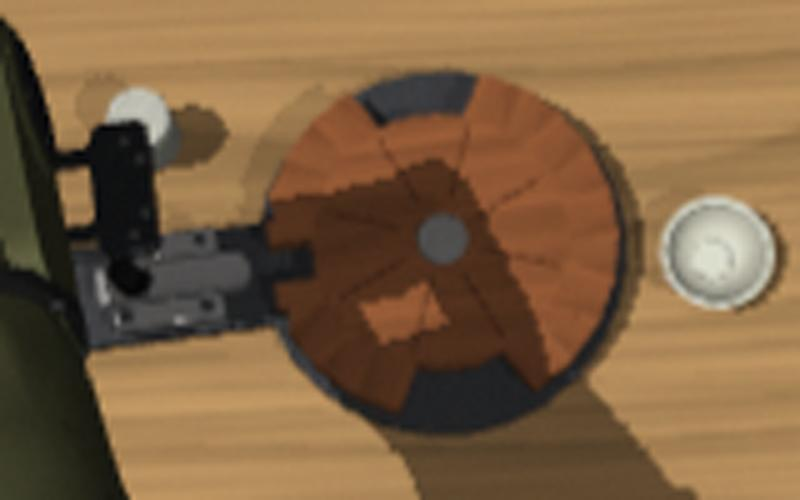

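View pics/side8_c.png

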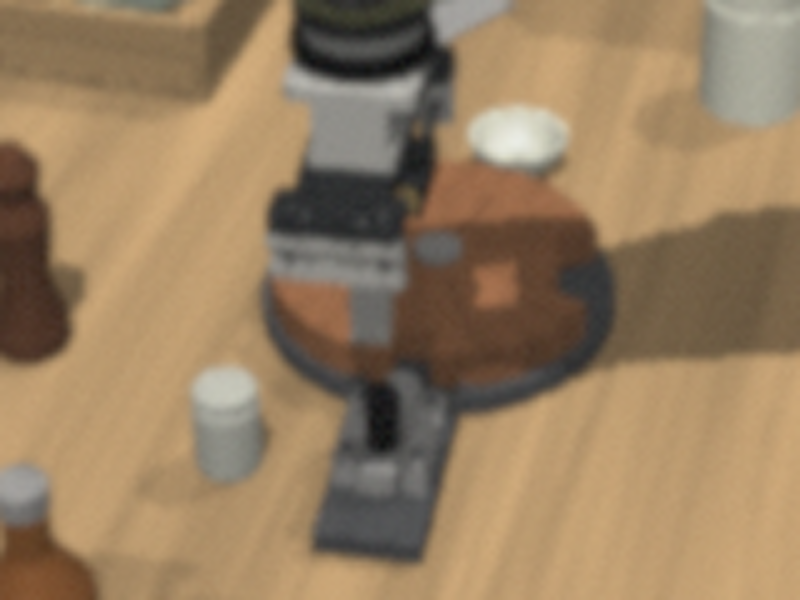

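```bash
python3 - <<'E'
from meas import *
h=ray("top",P(442,239),.05)[0]
a=[pol(ray("top",P(*p),.044)[0],h)[1] for p in [(358,97),(478,75),(400,411),(547,390)]];print(a,(a[0]+a[1])/2+90,(a[2]+a[3])/2+270)
crop("top8",(230,210,265,245),20)
u=np.array([np.cos(phi),np.sin(phi)])
t=np.r_[hub+.235*u,.027];print(go(t))
E
```

```text
[np.float64(26.93), np.float64(-14.81), np.float64(163.64), np.float64(-148.16)] 96.06 277.74
[ 9.14  0.02 -0.25]
```

View pics/top8_c.png

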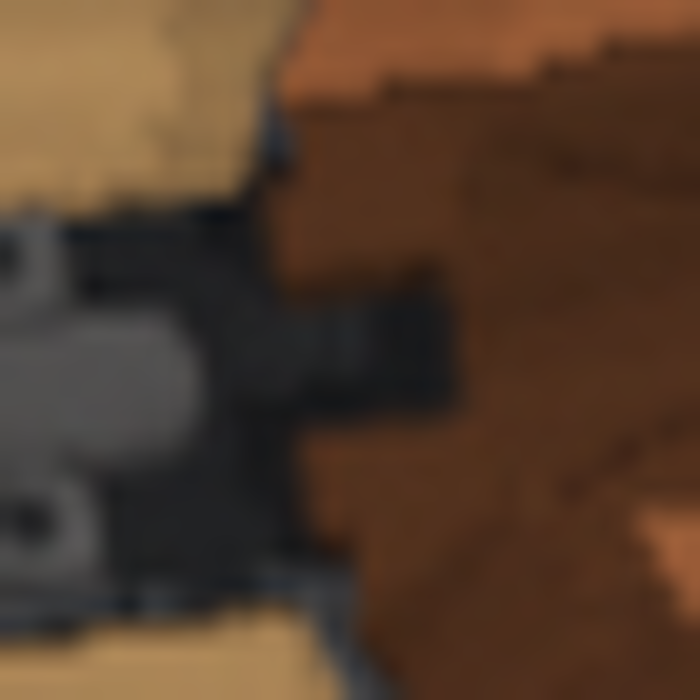

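```bash
python3 - <<'E'
from meas import *
Q=lambda x,y:P(x,y,230,210,20)
u=np.array([np.cos(phi),np.sin(phi)]);v=np.array([-u[1],u[0]])
for H in (hub,h[:2]):
  for n,z,pts in (("notch",.044,[(285,287),(310,437),(440,272),(455,412)]),("bolt",.04,[(150,310),(150,465),(60,315),(60,465),(205,388)])):
    print(n,[((ray("top",Q(*p),z)[0][:2]-H)@np.c_[u,v]).round(4) for p in pts])
E
```

```text
notch [array([ 0.104 , -0.0117]), array([0.1031, 0.0124]), array([ 0.0799, -0.0107]), array([0.0804, 0.0116])]
bolt [array([ 0.1256, -0.0119]), array([0.1285, 0.0125]), array([ 0.1396, -0.0131]), array([0.1423, 0.0105]), array([0.1186, 0.0016])]
notch [array([ 0.1058, -0.0116]), array([0.1049, 0.0125]), array([ 0.0816, -0.0106]), array([0.0821, 0.0117])]
bolt [array([ 0.1273, -0.0118]), array([0.1303, 0.0126]), array([ 0.1413, -0.013 ]), array([0.1441, 0.0106]), array([0.1203, 0.0017])]
```

Emit:
{"fn": "play_rows", "kwargs": {
  "increments": [
    [[255,1.5,0,0,0],[255,1.5,0,0,0],[255,1.5,0,0,0],[255,1.5,0,0,-0.05],[255,1.5,0,-0.25,0],[255,1.0,0,0,0],[255,0.6,0,0,0],[255,0,0,0,0],[255,0,0.4,0,0],[255,0,0.4,0,0],[255,0,0.4,0,0],[255,0,0,0,0]]
  ]
}}

```text
time_s: 15.03
ee_pos: [0.5158, 0.1521, 0.028]
eef_rot: [-3.136, 1.57, 0.101]
force: [0.8, -0.0, 0.5]
grip_width: 0.0007
```

```bash
python3 st.py; python3 - <<'E'
from m import *
shot("side","side9",(200,170,360,290),5)
E
```

```text
15.0333 [0.5158 0.1521 0.028 ] r 0.2227 a 95.28674206652587 yaw -84.50772740519277 F [ 0.8 -0.   0.5] Ftool [-0.5  0.1 -0.8] [ 0.22  0.44  1.7  -0.    1.01  1.69]
```

View pics/side9_c.png

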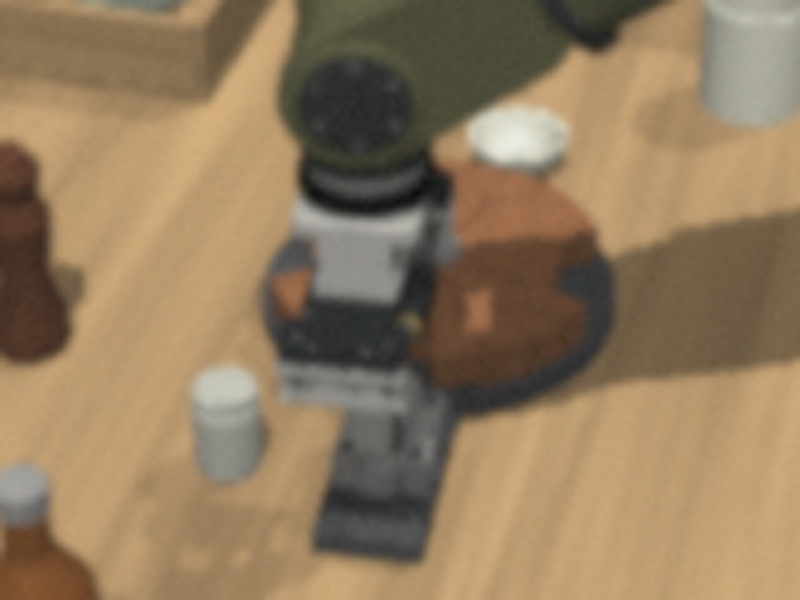

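Emit:
{"fn": "play_rows", "kwargs": {
  "increments": [
    [[255,0,0.2,0,0],[255,0,0.2,0,0],[255,0,0.2,0,0],[255,0,0.2,0,0],[255,0,0.2,0,0],[255,0,0.2,0,0],[255,0,0.2,0,0]]
  ]
}}

```text
time_s: 15.67
ee_pos: [0.5167, 0.1389, 0.0274]
eef_rot: [-1.235, 1.571, 2.004]
force: [-0.8, 3.7, 0.9]
grip_width: 0.0002
```

Emit:
{"fn": "play_rows", "kwargs": {
  "increments": [
    [[255,0,0.2,0,0],[255,0,0.2,0,0],[255,0,0.2,0,0]]
  ]
}}

```text
time_s: 15.92
ee_pos: [0.5173, 0.1328, 0.0274]
eef_rot: [-0.296, 1.571, 2.942]
force: [-1.7, 2.3, 1.2]
grip_width: 0.0005
```

Emit:
{"fn": "play_rows", "kwargs": {
  "increments": [
    [[255,0,0.2,0,0],[255,0,0.2,0,0],[255,0,0.2,0,0]]
  ]
}}

```text
time_s: 16.17
ee_pos: [0.5179, 0.1268, 0.0274]
eef_rot: [0.035, 1.571, -3.01]
force: [-1.6, 2.5, 1.1]
grip_width: 0.0004
```

```bash
python3 st.py
```

```text
16.1667 [0.5179 0.1268 0.0274] r 0.1973 a 95.36404559950665 yaw -84.45901871873728 F [-1.6  2.5  1.1] Ftool [-1.1 -2.6  1.3] [0.17 0.43 1.71 0.   1.   1.65]
```

Emit:
{"fn": "play_rows", "kwargs": {
  "increments": [
    [[255,0,0.15,0,0],[255,0,0.15,0,0],[255,0,0.15,0,0]]
  ]
}}

```text
time_s: 16.42
ee_pos: [0.5183, 0.1223, 0.0273]
eef_rot: [0.143, 1.571, -2.902]
force: [-2.2, 3.3, 1.9]
grip_width: 0.0006
```

Emit:
{"fn": "play_rows", "kwargs": {
  "increments": [
    [[255,0,0.15,0,0],[255,0,0.15,0,0],[255,0,0.15,0,0],[255,0,0.15,0,0]]
  ]
}}

```text
time_s: 16.75
ee_pos: [0.5189, 0.1164, 0.0273]
eef_rot: [0.17, 1.571, -2.875]
force: [-2.3, 2.5, 1.8]
grip_width: 0.0003
```

Emit:
{"fn": "play_rows", "kwargs": {
  "increments": [
    [[255,0,0.1,0,0],[255,0,0.1,0,0],[255,0,0.1,0,0]]
  ]
}}

```text
time_s: 17.0
ee_pos: [0.5191, 0.1134, 0.0273]
eef_rot: [0.061, 1.571, -2.984]
force: [-2.5, 2.9, 1.2]
grip_width: 0.0008
```

```bash
python3 st.py
```

```text
17.0 [0.5191 0.1134 0.0273] r 0.1839 a 95.35100529134886 yaw -84.46300275831645 F [-2.5  2.9  1.2] Ftool [-1.2 -3.1  2.2] [ 0.15  0.43  1.71 -0.    1.    1.62]
```

Emit:
{"fn": "play_rows", "kwargs": {
  "increments": [
    [[255,0,0.1,0,0],[255,0,0.1,0,0],[255,0,0.1,0,0]]
  ]
}}

```text
time_s: 17.25
ee_pos: [0.5195, 0.1105, 0.0273]
eef_rot: [-0.283, 1.571, 2.955]
force: [-2.8, 2.9, 1.5]
grip_width: 0.0005
```

Emit:
{"fn": "play_rows", "kwargs": {
  "increments": [
    [[255,0,0.05,0,0],[255,0,0.05,0,0],[255,0,0.05,0,0]]
  ]
}}

```text
time_s: 17.5
ee_pos: [0.5196, 0.109, 0.0273]
eef_rot: [0.17, 1.571, -2.875]
force: [-2.5, 2.7, 0.5]
grip_width: 0.0001
```

Emit:
{"fn": "play_rows", "kwargs": {
  "increments": [
    [[255,0,0.05,0,0],[255,0,0.05,0,0]]
  ]
}}

```text
time_s: 17.67
ee_pos: [0.5197, 0.108, 0.0273]
eef_rot: [-0.009, 1.571, -3.054]
force: [-2.0, 2.7, 0.1]
grip_width: 0.0005
```

Emit:
{"fn": "play_rows", "kwargs": {
  "increments": [
    [[255,0,0.05,0,0],[255,0,0.05,0,0]]
  ]
}}

```text
time_s: 17.83
ee_pos: [0.5198, 0.107, 0.0273]
eef_rot: [0.258, 1.571, -2.787]
force: [-2.7, 2.2, 1.4]
grip_width: 0.0004
```

Emit:
{"fn": "play_rows", "kwargs": {
  "increments": [
    [[255,0,0.05,0,0],[255,0,0.05,0,0]]
  ]
}}

```text
time_s: 18.0
ee_pos: [0.5199, 0.106, 0.0273]
eef_rot: [0.152, 1.571, -2.893]
force: [-3.4, 2.7, 0.2]
grip_width: 0.0008
```

Emit:
{"fn": "play_rows", "kwargs": {
  "increments": [
    [[255,0,0.05,0,0],[255,0,0.03,0,0]]
  ]
}}

```text
time_s: 18.17
ee_pos: [0.5199, 0.1058, 0.0273]
eef_rot: [-1.463, 1.57, 1.775]
force: [-2.6, 8.7, 0.7]
grip_width: 0.0008
```

Emit:
{"fn": "play_rows", "kwargs": {
  "increments": [
    [[255,0,0.05,0,0],[255,0,0.03,0,0]]
  ]
}}

```text
time_s: 18.33
ee_pos: [0.52, 0.1051, 0.0274]
eef_rot: [-1.582, 1.57, 1.656]
force: [-3.3, 7.6, 0.8]
grip_width: 0.0004
```

Emit:
{"fn": "play_rows", "kwargs": {
  "increments": [
    [[255,0,0.05,0,0],[255,0,0.03,0,0]]
  ]
}}

```text
time_s: 18.5
ee_pos: [0.52, 0.1043, 0.0273]
eef_rot: [-1.505, 1.57, 1.734]
force: [-4.4, 7.8, 1.1]
grip_width: 0.0001
```

Emit:
{"fn": "play_rows", "kwargs": {
  "increments": [
    [[255,0,0.03,0,0],[255,0,0.03,0,0]]
  ]
}}

```text
time_s: 18.67
ee_pos: [0.5201, 0.1039, 0.0274]
eef_rot: [-1.601, 1.569, 1.638]
force: [-3.8, 11.3, 1.0]
grip_width: 0.0004
```

Emit:
{"fn": "play_rows", "kwargs": {
  "increments": [
    [[255,0,0.03,0,0],[255,0,0.03,0,0]]
  ]
}}

```text
time_s: 18.83
ee_pos: [0.5201, 0.1038, 0.0274]
eef_rot: [-1.605, 1.569, 1.633]
force: [-4.2, 15.5, 1.7]
grip_width: 0.0003
```

Emit:
{"fn": "play_rows", "kwargs": {
  "increments": [
    [[255,0,0.03,0,0],[255,0,0.02,0,0]]
  ]
}}

```text
time_s: 19.0
ee_pos: [0.5201, 0.1037, 0.0274]
eef_rot: [-1.592, 1.568, 1.646]
force: [-4.4, 16.6, 0.4]
grip_width: 0.0007
```

Emit:
{"fn": "play_rows", "kwargs": {
  "increments": [
    [[255,0,0,0,0],[255,0,0,0,0],[255,0,0,0,0],[255,0,0,0,0],[255,0,0,0,0],[255,0,0,0,0],[255,0,0,0,0],[255,0,0,0,0],[255,0,0,0,0],[255,0,0,0,0]]
  ]
}}

```text
time_s: 19.83
ee_pos: [0.5201, 0.1037, 0.0274]
eef_rot: [-1.602, 1.568, 1.636]
force: [-3.5, 16.3, 0.0]
grip_width: 0.0005
```

Emit:
{"fn": "play_rows", "kwargs": {
  "increments": [
    [[255,0,-0.05,0,0],[255,0,-0.1,0,0],[255,0,-0.3,0,0],[255,0,-0.6,0,0],[255,0,-1,0,0],[255,0,-1,0,0],[255,0,-1,0,0],[255,-1,0,0,0],[255,-3,0,0,0],[255,-3,0,0,0],[255,-3,0,0,0],[255,-2,0,0,0]]
  ]
}}

```text
time_s: 20.83
ee_pos: [0.517, 0.1426, 0.1511]
eef_rot: [-3.08, 1.567, 0.159]
force: [-1.1, 0.6, 0.8]
grip_width: 0.0007
```

Emit:
{"fn": "play_rows", "kwargs": {
  "increments": [
    [[255,0,-3,-3,0],[255,0,-3,-3,0],[255,0,-2,-2,0],[255,0,0,0,0]]
  ]
}}

```text
time_s: 21.17
ee_pos: [0.5888, 0.2319, 0.1472]
eef_rot: [-2.259, 1.57, 0.982]
force: [-1.0, -0.8, -0.8]
grip_width: 0.0006
```

```bash
python3 st.py; python3 - <<'E'
from m import *
shot("top","top10",(190,175,350,275),5);shot("side","side10",(220,170,350,290),5)
E
```

```text
21.1667 [0.5888 0.2319 0.1472] r 0.3061 a 80.12312997068275 yaw -84.31656432922583 F [-1.  -0.8 -0.8] Ftool [0.8 0.7 1.1] [0.32 0.5  1.3  0.   1.34 1.79]
```

View pics/top10_c.png

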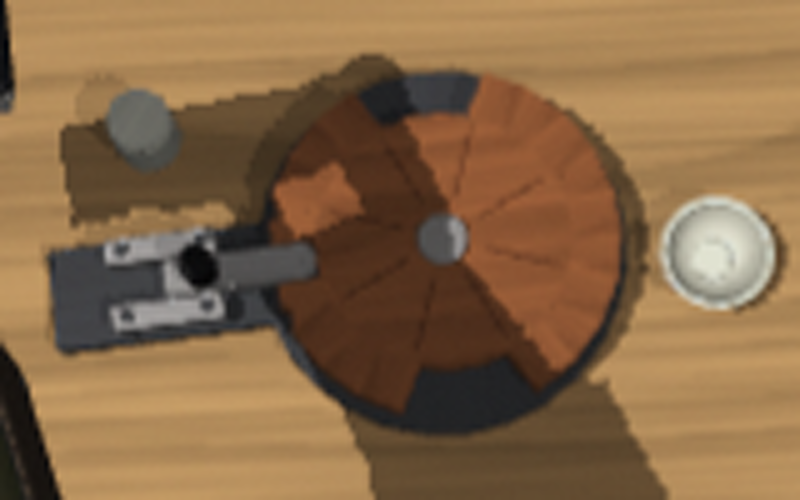

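View pics/side10_c.png

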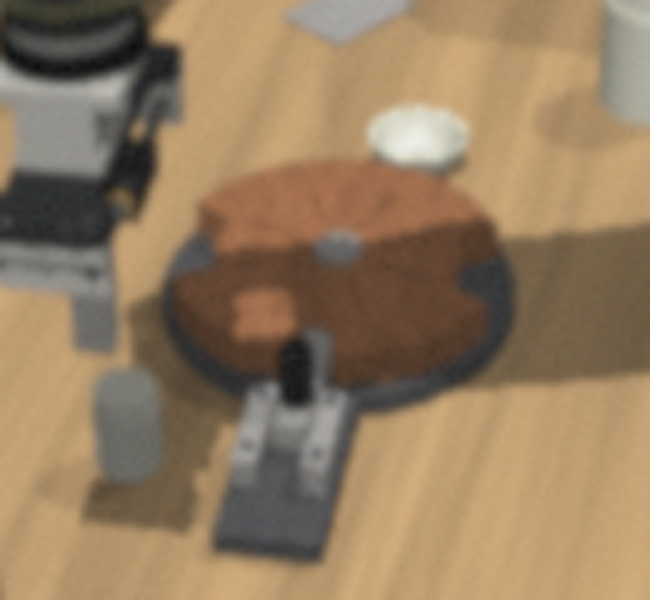

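```bash
python3 - <<'E'
from meas import *
p=ray("top",P(200,266),.082)[0];print("post r",np.linalg.norm(p[:2]-hub),"moved",np.linalg.norm(p-ray("top",P(128,272),.082)[0]))
print("nose r",np.linalg.norm(ray("top",P(318,261),.04)[0][:2]-hub), "tin",ray("top",P(140,118),.06))
print(ctrl.hand_in())
E
```

```text
post r 0.14568353571061377 moved 0.04340203364950345
nose r 0.07631948911895456 tin [[0.6203772  0.11316998 0.06      ]]
the job is handed in; nothing more can be done
None
```

The board is turned, the bolt is home in the notch, and the job is handed in at about 21 s of the 72 s allowed. The tool was clear of everything at hand-in.

- **Turning the board:** I pushed the end wall of the cut-out at the board's +y with the shut gripper. It turned the board about 54° with about 5 N, until the notch was within about 1 mm of the bolt's line.
- **Pushing the bolt:** I pushed the post at about 3–4 N. The force rose to about 8 N when the nose met the notch bottom and took up the board's play, then to about 16 N once the board stood against the hub. I held that for about 1 s and backed off. Taking off sliding friction, roughly 13 N reached the notch, a little above the 10 N asked. The highest reading I saw was about 17 N.
- **Last checks:** The final pictures show the nose at the notch bottom, the board flat, and the tin and dish where they were. The post moved 43 mm. The bolt started about 6 mm in by my estimate, so that puts its travel near 0.049, about 1 mm beyond the expected 0.044–0.048.

Some readings disagreed:
- **Tool height:** The real fingertip was about 29 mm higher than the reported tool z. The side view showed it, and nothing was touched at a reported z below the stand's foot. I corrected for it in every later height.
- **Final distances:** The last top-view measurements, with the calibration good to about 2 mm, gave the nose about 76 mm and the post about 146 mm from the hub. I expected about 80 and 152 mm, but the force rise and the pictures both say the bolt is home.

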